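Set a fossil slab against the hidden back stop of a stone splitter

TASK

Set up the fossil slab in the stone splitter: take the hardwood push stick out of the tool tray and, with its end, nudge the slab gently, a little at a time, in under the raised chisel until its rear edge rests square against the two soft rubber buffers of the back stop hidden beneath the rear cover, pressing lightly into the rubber but never ramming the stop. Keep the gripper itself off the slab. Then lay the stick down flat in the tray again, leaving all the other things where they are.

Things in the scene. Friction and masses are not known exactly. Their poses are not given: they have to be found in the camera images.
- splitter: stone splitter fixed on the bench: grey casting, steel bed, two columns, raised chisel, a screw with a cross bar on top (300 mm high). Origin: underside, below the chisel edge; x = level way the stone is pushed, from the open front bed to the rear cover, y across, z up. Bed: top at z 50 mm, x -185 to +165 mm, 200 mm wide. Columns at x 0, y +-88 mm, 146 mm free between; nothing tall before x = -35 mm
- chisel_edge (a point): middle of the raised chisel's edge, 45 mm above the bed, at splitter x = 0. Crosshead, yoke and the screw's cross bar (220 mm long, along y) stay within 32 mm before and behind it
- cover_mouth (a point): middle of the mouth of the sheet-metal rear cover, on the bed at splitter x = 30 mm: 35 mm high, 200 mm wide. The cover (73 mm high) reaches back to x = 165 mm and hides the back stop
- back_stop: clamp block of the back stop, fixed under the rear cover, unseen; origin on the bed top at splitter x = 150 mm, axes as the splitter's. Its cross bar was set by hand: the tips of its two soft rubber buffers (24 mm domes, 70 mm apart, 14 mm above the bed) lie anywhere from 40 to 80 mm behind the chisel edge, not measured. The buffers give 5 mm in all, 1.3 N per mm together, then are hard
- slab: flat limestone slab with a coiled fossil on top, about 0.7 kg, loose on the splitter's bed, its rear end near the chisel: 130 mm long (x), 86 mm wide (y), 24 mm thick; front and rear edges (x -65 and +65 mm) sawn flat, sides rough. Origin: centre of its underside; x points to the back stop. Sliding it on the bed takes 2.5 to 6 N
- slab_front (a point): middle of the slab's sawn front edge (65 mm from the slab's centre along its -x, 12 mm above the bed): where the stick pushes
- stick_center (a point): centre of the push stick: plain light-brown hardwood bar, 220 mm long (x), 18 mm wide (y), 22 mm high, 75 g, both flat ends alike with a dark line near each; it lies flat in the tray along the tray's x, in any one of the three places
- tray: plywood tool tray fixed on the bench, 330 mm (x) by 210 mm (y), rim 24 mm high, walls and floor 6 mm thick. Origin: centre of its underside. Three long tools lie in it along x, side by side 62 mm apart
- cold_chisel: steel cold chisel in the tray, 210 mm long, 22 mm wide, 14 to 19 mm high; not to be moved. Origin: centre of its underside
- scrub_brush: wooden scrub brush in the tray, 200 mm long, 26 mm wide, 28 mm high; not to be moved. Origin: centre of its underside
- nodule: rounded stone with a coiled fossil, 110 x 100 x 55 mm, on the bench; not to be moved
- resin_jar: amber jar, 52 mm wide, 85 mm high, on the bench; not to be moved
- finds_box: open cardboard box, 120 x 90 x 35 mm, on the bench; not to be moved
- shale_plate: dark flat stone, 130 x 110 x 25 mm, on the bench left of the splitter; not to be moved
Not all that is in view belongs to the job. Leave any red or turquoise look-alike of the part that bears stick_center alone.

How it is judged:
On the way, in this order (a step that is already met when the one before it is completed fails the run):
1. the push stick is lifted out of the tray (height (world z) of stick_center above 0.045 m), for 0.2 s.
2. the slab's rear edge presses into the rubber buffers of the back stop (contact force between slab and back_stop above 0.5 N), for 0.2 s.
At the end, for the whole second after the job is handed in: the slab rests still against the back stop, pressing into its buffers with at least 0.4 N (a third of a millimetre of squeeze) and square to the splitter within 0.07 rad; the push stick lies flat on the tray's floor, let go (contact force between slab and back_stop above 0.4 N and angle between the x axis of slab and the x axis of splitter, either way round below 0.07 rad and x of stick_center in the frame of tray between -0.06 and 0.06 m and y of stick_center in the frame of tray between -0.095 and 0.095 m and z of stick_center in the frame of tray below 0.022 m and linear speed of slab below 0.01 m/s); the robot touches nothing.
It fails at once if the slab is pressed on the back stop with more than 15 N (rammed: the rubber is squeezed right through) (contact force between slab and back_stop above 15 N).
It fails at once if the slab is shoved faster than 0.2 m/s (linear speed of slab above 0.2 m/s).
It fails at once if the gripper touches the slab (contact force between slab and the fingers above 0.5 N or contact force between slab and the arm above 0.5 N).
It fails at once if another thing is moved by more than 25 mm (distance of any of cold_chisel, scrub_brush, nodule, resin_jar, finds_box, shale_plate from where it was at the start of the episode above 0.025 m).
It also fails if it takes over 72 s, if anything falls off the work surface, if the arm or the gripper's body presses on something with over 40 N, if the wrist force passes 120 N, or if a joint passes its speed limit or range.

ROBOT

A 6-joint arm with a two-finger parallel gripper is mounted at the origin on the work surface. World frame = base frame: x ahead of the robot, y to its left, z up, the work surface at z = 0. Lengths are in m, angles in rad, forces in N, time in s.
With the tool pointing down it reaches from about 0.25 to 0.8 m from the base axis. Payload 8.5 kg.
Tool frame: the origin (TCP) lies between the finger pads; the fingertips stand 17 mm ahead of it and the grasp point (between the pads) lies 2 mm behind it; z points along the fingers, y is the direction in which the jaws open and shut (so a half turn about z gives the same grasp; the last joint's range is limited). The gripper opens to 85 mm and grips with 20 to 120 N. Pads are 22 mm wide; open, the fingers measure 114 mm over their backs; the gripper's body (76 mm by 85 mm) begins 54 mm behind the grasp point. The pads swing forward as they close: fully open they stand 13 mm farther back than shut.
Start: joints at [1.242, 0.238, -0.013, 1.319, 0, 1.571], TCP at [0.17, 0.497, 0.248] pointing down, gripper open.
Joint ranges: [-2.66, 2.66], [-1.03, 1.9], [-1.14, 1.46], [-1.82, 2.27], [-1.45, 1.34], [-3.14, 3.14]. Speed limits (rad/s): [2.22, 2.22, 2.79, 3.14, 3.14, 3.14].

INTERFACE

Orientations are given as a unit quaternion [w, x, y, z].
In Python, from cell import manip, read_camera, camera_params, ticket, models gives the robot as it stands. The module is installed in compiled form; this text tells all that it offers.
- The arm moves only by the shell command python3 -m jog 'ROWS' [FORCE]. ROWS is JSON, a list of rows, each a list of 7 numbers: the shift along the tool's x, y, z in mm, then the turn, a rotation vector about the tool's x, y, z in degrees, then the closure, from 0 (fully open) to 1 (shut). A call has 1 to 12 rows; each row is the pose to reach, as a shift and turn from the pose commanded when the call began, along the tool's axes at that moment; what a row does not reach only later rows make up. A row lasts 1/12 s, in which the tool goes at most 41.7 mm and 7.16 degrees, less where a joint would pass 70% of its speed; a pose out of reach is approached as far as the arm can. A call with a gripper value outside its range is refused whole. The fingers move at their own pace and stop on an object; FORCE is the grip in N (left out, the last holds). Time passes only in rows, so rows that repeat a pose let the fingers close. It gives the time, the measured TCP pose, the force and the opening at its end, in the units of the state.
- manip.sense(): the state, without advancing time (a new reading comes with each control period).
- read_camera(name): name is "side" or "top"; returns (picture, depth): 384x512x3 uint8, red, green, blue; 384x512 float32, m along the optical axis (not along the pixel's ray), 0 where there is no reading.
- camera_params(name): a dict with "vfov" (degrees; the focal length in pixels is half the picture's height over the tangent of half this angle, whatever the lens; pixels are square), "cx", "cy" (the principal point, pixels), "dist" ([k1, k2, p1, p2, k3] as OpenCV has them; the pictures are not rectified), "extrinsics" (4x4, takes a point from camera to world coordinates). Camera axes: x right, y down, z forward; pixel columns grow to the right and rows downward; lengths in m; the calibration is good to about 2 mm. A picture is of the moment at which its call begins. camera_params takes no time and is no camera call.
- ticket.finish_job(): hands the job in, once; it reports no verdict.
Trained networks look in the newest picture that a camera, given by its name, has taken for a name from the list of things; names that differ only in an ending like _2 or _b are one class to them, and where a whole thing is asked for, a point or a joint stands for the part that bears it (a point fixed in the world has none). Each returns a list of dicts, best first, with "conf" (0 to 1); they miss things now and then, are a little off and sometimes report something else, mostly with a low value. They report only what shows in the picture. A call takes as long as a camera call. They do not tell look-alikes from the thing itself.
- models.recognise(query, camera): "at" ([column, row] as shares, 0 to 1, of the picture: columns of its width, rows of its height, amid what is visible of it).
- models.spot_point(query, camera): "at" ([column, row] as shares, 0 to 1, of the picture: columns of its width, rows of its height: a listed point, or the origin of a listed thing).
The state is a dict: "time_s": time; "q": joint angles; "qvel": joint speeds; "joint_torque": joint torques, N m; "eef_pos": TCP position; "eef_rot": TCP orientation; "wrist_force": force on the tool from outside, world axes, zero at the start; "wrist_torque": the same for the moment, N m; "finger_gap": finger opening in m.
Only numpy, scipy, OpenCV 4.12 (cv2) and the standard library are available. Lean on these libraries where they do the work, as an engineer would, in place of code of your own. Each camera call takes 0.05 s, during which the arm holds its last target.

## Working session

There is one attempt and no reset: what is moved stays moved. The work goes in short steps, Python scripts to look and compute and a shell command to move; the robot and the scene stay as the last step left them, time stands still between calls to the robot, and variables do not carry over. Pictures are saved under pics/ and viewed, and the job is handed in when it is done.

```bash
mkdir -p pics
cat > h.py <<'E'
import numpy as np, cv2
from cell import manip, read_camera, camera_params, ticket, models
def cam(n):
    p=camera_params(n); f=192/np.tan(np.radians(p["vfov"]/2))
    K=np.array([[f,0,p["cx"]],[0,f,p["cy"]],[0,0,1.]]); return K,np.array(p["dist"],float),np.array(p["extrinsics"])
def ray(n,px):
    K,d,E=cam(n); u=cv2.undistortPoints(np.array(px,float).reshape(-1,1,2),K,d).reshape(-1,2)
    r=np.c_[u,np.ones(len(u))]; return E[:3,3],r@E[:3,:3].T
def onz(n,px,z):
    o,r=ray(n,px); return o+r*((z-o[2])/r[:,2])[:,None]
def dep(n,px,D):
    o,r=ray(n,px); px=np.array(px).reshape(-1,2)
    return o+r*np.array([D[int(round(v)),int(round(u))] for u,v in px])[:,None]
def proj(n,P):
    K,d,E=cam(n); W=np.linalg.inv(E); rv=cv2.Rodrigues(W[:3,:3])[0]
    return cv2.projectPoints(np.array(P,float).reshape(-1,3),rv,W[:3,3],K,d)[0].reshape(-1,2)
def save(im,fn): cv2.imwrite(fn,cv2.cvtColor(im,cv2.COLOR_RGB2BGR))
E
python3 - <<'E'
from h import *
for n in("top","side"):
    im,D=read_camera(n); save(cv2.resize(im,(768,576)),f"pics/{n}0.png"); np.savez(f"{n}0.npz",im=im,D=D)
    print(n,cam(n)[2].round(3).tolist())
    for q in("slab_front","slab","stick_center","tray","chisel_edge","cover_mouth","splitter","cold_chisel","scrub_brush"):
        r=models.spot_point(q,n); print(q,[((np.array(x["at"])*[512,384]).round(0).tolist(),round(x["conf"],2)) for x in r[:4]])
print(manip.sense())
E
```

```text
top [[0.007, -0.993, 0.119, 0.303], [-1.0, -0.006, 0.007, 0.01], [-0.006, -0.119, -0.993, 1.551], [0.0, 0.0, 0.0, 1.0]]
slab_front [([239.0, 178.0], 0.66)]
slab [([222.0, 185.0], 0.56)]
stick_center [([423.0, 239.0], 0.84), ([361.0, 290.0], 0.76), ([323.0, 199.0], 0.61)]
tray [([340.0, 196.0], 0.67)]
chisel_edge [([199.0, 186.0], 0.73)]
cover_mouth []
splitter [([203.0, 194.0], 0.66)]
cold_chisel [([342.0, 198.0], 0.57)]
scrub_brush [([358.0, 191.0], 0.64)]
side [[-0.946, 0.207, -0.248, 0.825], [0.323, 0.576, -0.751, 1.085], [-0.013, -0.791, -0.612, 0.964], [0.0, 0.0, 0.0, 1.0]]
slab_front [([301.0, 333.0], 0.32)]
slab []
stick_center [([242.0, 178.0], 0.91), ([300.0, 147.0], 0.77), ([249.0, 135.0], 0.49)]
tray [([245.0, 170.0], 0.67)]
chisel_edge [([278.0, 227.0], 0.74), ([247.0, 181.0], 0.74)]
cover_mouth [([278.0, 248.0], 0.81)]
splitter [([273.0, 248.0], 0.69)]
cold_chisel [([236.0, 173.0], 0.71)]
scrub_brush [([232.0, 161.0], 0.73)]
{'time_s': 1.0, 'q': array([ 1.24198085e+00,  2.38186663e-01, -1.35115610e-02,  1.31922394e+00,
        6.96562991e-06,  1.57080611e+00]), 'qvel': array([ 0.00077168, -0.00010403, -0.00087187,  0.0007115 ,  0.00068755,
        0.00116022]), 'joint_torque': array([-2.52982471e-03, -5.38594723e+01,  3.46694255e+01,  2.93974168e-03,
       -2.09417581e-04, -6.94781150e-06]), 'eef_pos': array([0.16951316, 0.49681812, 0.24827872]), 'eef_rot': array([-1.37335041e-05,  1.63672911e-01,  9.86514660e-01, -6.15013423e-05]), 'wrist_force': array([-0.00085672, -0.20431834,  0.37403095]), 'wrist_torque': array([-0.0269268 ,  0.00687216,  0.04656354]), 'finger_gap': 0.08572683815326308}
```

```bash
ls .
```

```text
h.py
pics
side0.npz
top0.npz
```

View pics/top0.png

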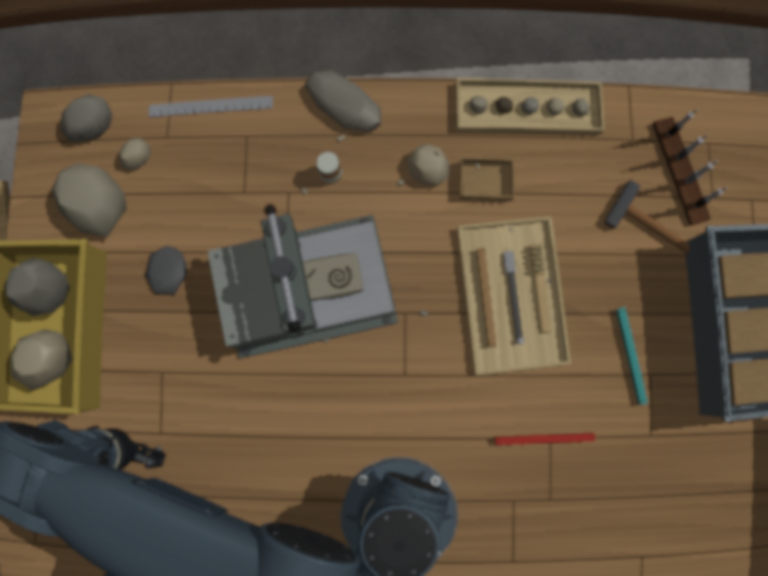

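View pics/side0.png

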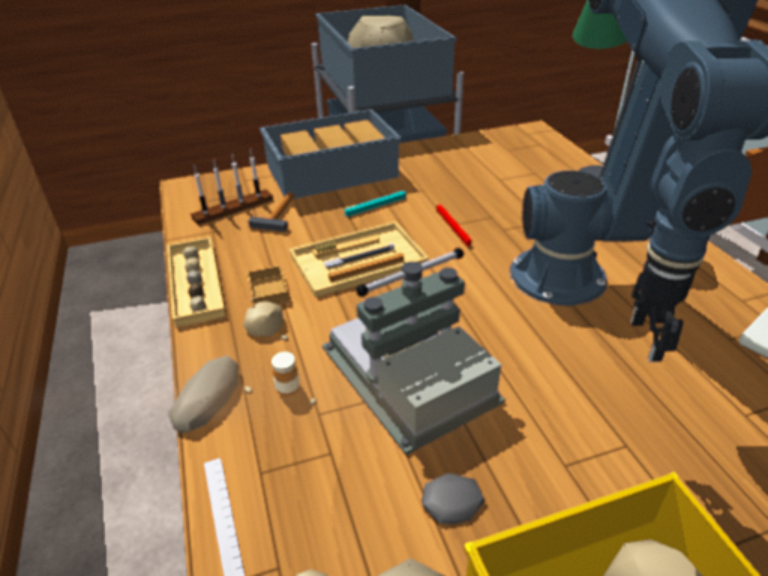

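Candidates for the stick (top, 512x384 pixels): light-brown bar in the tray at (323,199), a red bar at (361,290) and a turquoise bar at (423,239) on the bench. The brown one in the tray fits. I'll check it in an enlarged crop.

Run:
```python
from h import *
a=np.load("top0.npz"); im=a["im"]
save(cv2.resize(im[140:255,300:385],None,fx=5,fy=5,interpolation=cv2.INTER_CUBIC),"pics/traycrop.png")
save(cv2.resize(im[130:245,130:270],None,fx=5,fy=5,interpolation=cv2.INTER_CUBIC),"pics/splcrop.png")
```

```text
(no output)
```

View pics/traycrop.png

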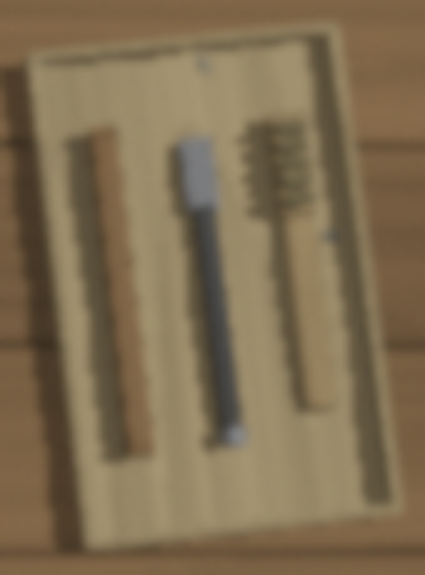

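View pics/splcrop.png

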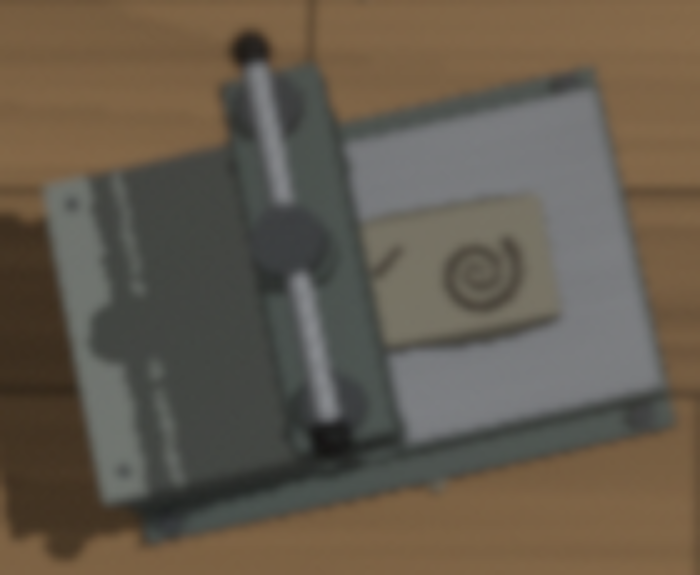

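The crop shows a plain wooden bar in the left place, next to a cold chisel (middle) and a brush (right), so the bar at about (323,199) is the stick. Next I measure poses from depth.

Run:
```python
from h import *
a=np.load("top0.npz"); im=a["im"];D=a["D"]
v,u=np.mgrid[:384,:512]; px=np.c_[u.ravel(),v.ravel()]
o,r=ray("top",px); P=(o+r*D.reshape(-1,1)).reshape(384,512,3)
np.save("Ptop.npy",P)
def rect(m,name):
    n,l,s,c=cv2.connectedComponentsWithStats(m.astype(np.uint8),connectivity=4)
    k=1+np.argmax(s[1:,4]); q=P[l==k]
    R=cv2.minAreaRect((q[:,:2]*1000).astype(np.float32)); print(name,s[k],R, "z",np.median(q[:,2]).round(4)); print(cv2.boxPoints(R).round(0).tolist())
z=P[...,2]
def box(x0,x1,y0,y1):
    m=np.zeros((384,512),bool);m[y0:y1,x0:x1]=1;return m
sp=box(130,270,130,245)
print("bench z",np.median(z[box(270,300,200,240)]))
for lo,hi,n in((.04,.062,"bed"),(.064,.085,"slab"),(.11,.14,"cover")): rect(sp&(z>lo)&(z<hi),n)
tr=box(300,385,140,255)
rect(tr&(z>0.012),"tray"); 
hsv=cv2.cvtColor(im,cv2.COLOR_RGB2HSV)
tin=box(312,334,160,235)
rect(tin&(z>.018),"stick")
rect(box(334,352,160,235)&(z>.013),"chisel"); rect(box(346,368,160,228)&(z>.013),"brush")
# edge profile
print((z[200,310:375]*1000).round(0).astype(int))
print((z[185,190:265]*1000).round(0).astype(int))
for p in ((320,166.5),(328,230)): print(p,onz("top",[p],.028))
# nodule, shale etc heights and splitter tops
print("maxz splitter",z[sp].max())
```

```text
bench z -0.0009298188174922117
bed [ 199  148   65   71 2214] ((522.459228515625, 115.63147735595703), (207.0654296875, 172.97665405273438), 13.114956855773926) z 0.0492
[[402.0, 176.0], [441.0, 8.0], [643.0, 55.0], [604.0, 223.0]]
slab [202 169  41  31 966] ((515.0455932617188, 141.524658203125), (91.30868530273438, 116.14559936523438), 10.990181922912598) z 0.0731
[[459.0, 190.0], [481.0, 76.0], [571.0, 93.0], [549.0, 207.0]]
cover [ 138  158   52   73 2524] ((475.53582763671875, 321.1420593261719), (206.9642791748047, 123.19686889648438), 14.006285667419434) z 0.1222
[[360.0, 356.0], [390.0, 236.0], [591.0, 286.0], [561.0, 406.0]]
tray [305 145  76 105 736] ((474.11456298828125, -164.5281982421875), (333.4807434082031, 386.3668212890625), 6.678526878356934) z 0.0225
[[286.0, 8.0], [331.0, -376.0], [662.0, -337.0], [617.0, 47.0]]
stick [317 165  14  67 392] ((407.84490966796875, -143.8663330078125), (147.87110900878906, 341.36279296875), 57.62349319458008) z 0.0267
[[224.0, -115.0], [512.0, -298.0], [592.0, -173.0], [303.0, 10.0]]
chisel [336 167  14  63 313] ((391.91546630859375, 
[... 514 characters left out ...]
  5    9   22   14   19   23   19    5    7    5    6    3    1
    8    4    0    8    1    3   13   19   19   20   12   25   25   15
    3    1    2    7    2    6    9   23   17]
[ 295  292  262  261  260  245  239  238  238  237  239  234  235  214
  126   74   70   73   78   73   77   68   77   75   74   71   77   72
   79   79   80   76   72   71   75   74   77   76   73   78   71   68
   69   80   77   68   77   72   72   71   74   53   49   46   49   51
   48   48   57   52   47   50   51   46   47   49   50   49 1551    2
   -2    1   -2   -1   -3]
(320, 166.5) [[ 0.58020716 -0.17654634  0.028     ]]
(328, 230) [[ 0.37110279 -0.20106508  0.028     ]]
maxz splitter 1.5507286300795229
```

```bash
cat > fit.py <<'E'
from h import *
from scipy.optimize import least_squares
def line(pts):
    vx,vy,x,y=cv2.fitLine(np.array(pts,np.float32),cv2.DIST_HUBER,0,.001,.001).ravel(); return np.array([x,y]),np.array([vx,vy])
E
python3 - <<'E'
from h import *
P=np.load("Ptop.npy"); z=P[...,2]
def box(x0,x1,y0,y1):
    m=np.zeros((384,512),bool);m[y0:y1,x0:x1]=1;return m
def rect(m,name,op=True):
    n,l,s,c=cv2.connectedComponentsWithStats(m.astype(np.uint8),connectivity=4)
    k=1+np.argmax(s[1:,4]); q=P[l==k]
    lo=np.median(q[:,2])
    R=cv2.minAreaRect((q[:,:2]*1000).astype(np.float32)); print(name,s[k,4],np.round(R[0],1),np.round(R[1],1),round(R[2],2),cv2.boxPoints(R).round(0).tolist())
    w=np.linalg.eigh(np.cov(q[:,:2].T)); print("  mean",q[:,:2].mean(0).round(4),"major dir deg",np.degrees(np.arctan2(w[1][1,1],w[1][0,1])).round(2))
rect(box(312,334,160,235)&(z>.018)&(z<.04),"stick")
rect(box(334,346,160,235)&(z>.013)&(z<.04),"chisel")
rect(box(300,385,140,255)&(z>-0.0+.013)&(z<.04),"trayrim")
rect(box(300,385,140,255)&(z>0.003)&(z<.04),"tray")
rect(box(130,270,130,245)&(z>.03)&(z<.35),"splitter all")
rect(box(130,270,130,245)&(z>.2)&(z<.35),"head")
rect(box(130,270,130,245)&(z>.27)&(z<.35),"bar")
rect(box(130,270,130,245)&(z>.11)&(z<.14),"cover")
rect(box(205,270,130,245)&(z>.064)&(z<.085),"slab")
for n,pts,zz in(("slab corners",[(130+536/5,130+195/5),(130+558/5,130+320/5)],.074),("bed front corners",[(249,148),(262.4,208)],.05)): print(n,onz("top",pts,zz).round(4).tolist())
b=proj("side",[[.45,.1,0],[.45,.0,.07]]);print(b)
E
```

```text
stick 389 [ 477.3 -188.3] [220.7  19.9] 6.62 [[367.0, -191.0], [369.0, -211.0], [588.0, -185.0], [586.0, -166.0]]
  mean [ 0.476 -0.188] major dir deg -173.44
chisel 273 [ 478.1 -251.1] [207.2  22.9] 6.61 [[374.0, -252.0], [377.0, -274.0], [582.0, -251.0], [580.0, -228.0]]
  mean [ 0.4936 -0.2484] major dir deg -174.73
trayrim 711 [ 484.2 -250.5] [333.5 213.3] 6.68 [[306.0, -164.0], [331.0, -376.0], [662.0, -337.0], [637.0, -125.0]]
  mean [ 0.4898 -0.2526] major dir deg -171.66
tray 5148 [ 485.2 -255.5] [347.7 226.3] 6.81 [[299.0, -164.0], [326.0, -388.0], [671.0, -347.0], [644.0, -123.0]]
  mean [ 0.4836 -0.2508] major dir deg -173.56
splitter all 7900 [500.8 205.7] [241.7 358.6] 13.29 [[342.0, 352.0], [424.0, 3.0], [660.0, 59.0], [577.0, 408.0]]
  mean [0.4959 0.2065] major dir deg 104.09
head 1769 [498.1 217.1] [241.7  61.7] 13.39 [[373.0, 219.0], [388.0, 159.0], [623.0, 215.0], [608.0, 275.0]]
  mean [0.4971 0.213 ] major dir deg -166.58
bar 594 [498.1 216.8] [241.1  39.6] 17.41 [[377.0, 200.0], [389.0, 162.0], [619.0, 234.0], [607.0, 272.0]]
  mean [0.4957 0.2158] major dir deg -166.57
cover 2524 [475.5 321.1] [207.  123.2] 14.01 [[360.0, 356.0], [390.0, 236.0], [591.0, 286.0], [561.0, 406.0]]
  mean [0.4733 0.3205] major dir deg -166.72
slab 948 [515.2 139.8] [ 89.7 116. ] 8.18 [[463.0, 191.0], [479.0, 76.0], [568.0, 89.0], [551.0, 204.0]]
  mean [0.5141 0.1403] major dir deg 100.6
slab corners [[0.5619, 0.0938, 0.074], [0.4816, 0.0788, 0.074]]
bed front corners [[0.6359, 0.0576, 0.05], [0.4397, 0.0126, 0.05]]
[[274.80269349 224.4185335 ]
 [265.38984652 192.68666958]]
```

```bash
cat >> h.py <<'E'
from scipy.spatial.transform import Rotation as Ro
def rot(s): 
    w,x,y,z=s["eef_rot"]; return Ro.from_quat([x,y,z,w])
def head(deg,tilt=0):
    a=np.radians(deg); X=np.array([np.cos(a),np.sin(a),0]); Z=np.array([0,0,-1.]); return Ro.from_matrix(np.c_[X,np.cross(Z,X),Z])
def go(pos,hd):
    s=manip.sense(); R=rot(s); d=R.inv().apply(np.array(pos)-s["eef_pos"])*1000; rv=np.degrees((R.inv()*head(hd)).as_rotvec())
    X=R.as_matrix()[:,0]
    print("t",s["time_s"],"pos",s["eef_pos"].round(4),"hd",np.degrees(np.arctan2(X[1],X[0])).round(2),"q",s["q"].round(2),"F",s["wrist_force"].round(2),"gap",round(s["finger_gap"],4)); print("shift",d.round(1),"turn",rv.round(2))
# splitter frame
SO=np.array([.4965,.215]); SY=np.radians(103.35); U=np.array([np.cos(SY),np.sin(SY)]); V=np.array([-U[1],U[0]])
def S2W(x,y): return SO+x*U+y*V
def W2S(p): p=np.array(p)[:2]-SO; return p@U,p@V
E
python3 -c "
from h import *
go([.502,-.185,.20],186.6)"
python3 -m jog '[[0,0,-40,0,0,-7,0.3],[0,0,-80,0,0,-14,0.62],[0,0,-115,0,0,-20,0.62],[0,0,-115,0,0,-25.4,0.62]]' 25
python3 -c "
from h import *
go([.502,-.185,.20],186.6)"
```

```text
t 1.0 pos [0.1695 0.4968 0.2483] hd 161.16 q [ 1.24  0.24 -0.01  1.32  0.    1.57] F [-0.   -0.2   0.37] gap 0.0857
shift [-534.9 -537.9   48.3] turn [-1.000e-02 -0.000e+00 -2.544e+01]
time_s: 1.33
eef_pos: [0.17, 0.4982, 0.3699]
eef_rot: [0.002, -0.06, 0.998, 0.004]
wrist_force: [-0.8, -0.7, -0.9]
finger_gap: 0.0388
t 1.3333 pos [0.17   0.4982 0.3699] hd -173.13 q [1.24 0.23 0.28 1.61 0.   1.12] F [-0.81 -0.7  -0.92] gap 0.0388
shift [-247.2 -719.4  165. ] turn [0.48 0.23 0.27]
```

```bash
python3 -m jog '[[-13,-39,0,0,0,0,0.62],[-26,-78,0,0,0,0,0.62],[-39,-117,0,0,0,0,0.62],[-52,-156,0,0,0,0,0.62],[-65,-195,0,0,0,0,0.62],[-78,-234,0,0,0,0,0.62],[-91,-273,0,0,0,0,0.62],[-104,-312,0,0,0,0,0.62],[-117,-351,0,0,0,0,0.62],[-130,-390,0,0,0,0,0.62],[-143,-429,0,0,0,0,0.62],[-156,-468,0,0,0,0,0.62]]'
python3 -c "
from h import *
go([.502,-.185,.12],186.6)"
```

```text
time_s: 2.33
eef_pos: [0.3782, 0.0477, 0.3637]
eef_rot: [0.001, -0.057, 0.998, 0.0]
wrist_force: [1.4, 1.6, 0.5]
finger_gap: 0.0324
t 2.3333 pos [0.3782 0.0477 0.3637] hd -173.44 q [ 0.13 -0.03 -0.03  1.57 -0.    0.01] F [1.43 1.61 0.5 ] gap 0.0324
shift [ -96.1 -245.3  243.8] turn [-0.    0.06 -0.04]
```

```bash
python3 -m jog '[[-13,-35,10,0,0,0,0.62],[-26,-70,30,0,0,0,0.62],[-39,-105,60,0,0,0,0.62],[-52,-140,90,0,0,0,0.62],[-65,-175,120,0,0,0,0.62],[-78,-205,150,0,0,0,0.62],[-88,-230,180,0,0,0,0.62],[-96,-245,210,0,0,0,0.62],[-96,-245,240,0,0,0,0.62],[-96,-245,240,0,0,0,0.62],[-96,-245,240,0,0,0,0.62]]'
python3 -c "
from h import *
go([.502,-.1853,.026],186.6)
for n in ('top','side'):
  im,D=read_camera(n); np.savez(n+'1.npz',im=im,D=D)
  y,x=(110,230) if n=='side' else (130,280)
  c=im[y:y+(120 if n=='side' else 140),x-50:x+120] 
  save(cv2.resize(c,None,fx=4,fy=4,interpolation=cv2.INTER_CUBIC),'pics/%s1.png'%n)
"
```

```text
time_s: 3.25
eef_pos: [0.4998, -0.1825, 0.1219]
eef_rot: [-0.002, -0.057, 0.998, 0.001]
wrist_force: [1.4, -0.1, 0.3]
finger_gap: 0.0327
t 3.25 pos [ 0.4998 -0.1825  0.1219] hd -173.49 q [-0.35  0.33 -0.23  1.02 -0.   -0.46] F [ 1.4  -0.05  0.31] gap 0.0327
shift [-2.3 -3.3 95.9] turn [ 0.13 -0.25 -0.09]
```

View pics/side1.png

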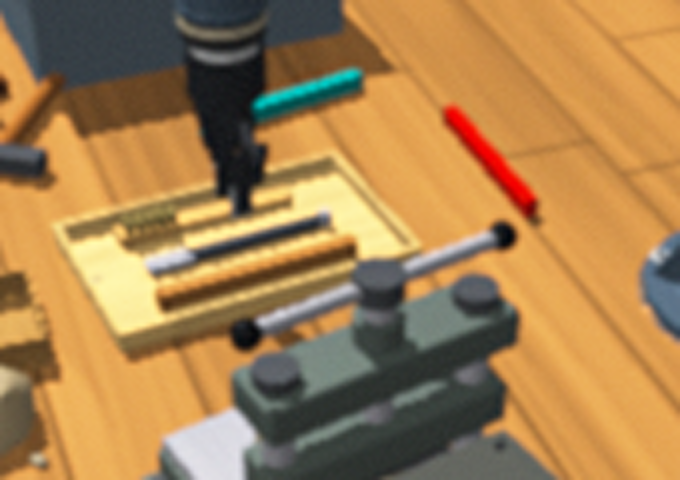

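View pics/top1.png

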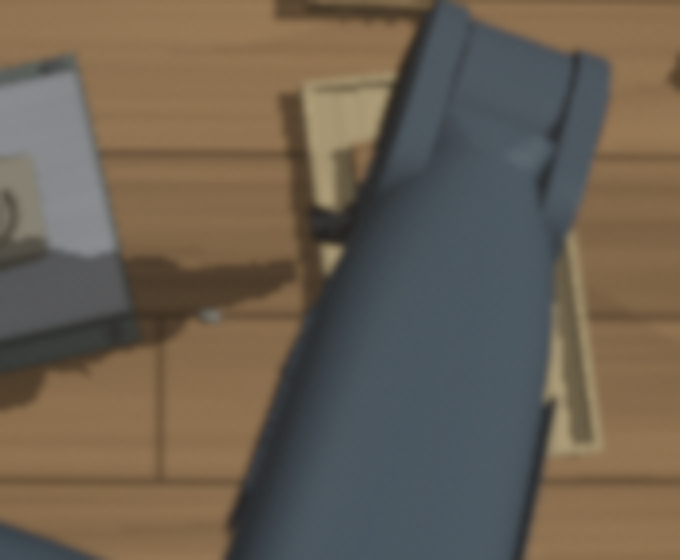

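The side picture shows the gripper above the tray and all three tools undisturbed. The stick is the front bar, at about (245,178). I'll cross-check its position with the side camera before going down.

```bash
python3 -c "
from h import *
print(onz('side',[(242,178)],.017))
a=np.load('side1.npz');im=a['im'];D=a['D']
v,u=np.mgrid[:384,:512]; o,r=ray('side',np.c_[u.ravel(),v.ravel()]); P=(o+r*D.reshape(-1,1)).reshape(384,512,3)
c=np.array([.4773,-.1885]);a=np.radians(6.6);e=np.array([np.cos(a),np.sin(a)]);n=np.array([-e[1],e[0]])
d=P[...,:2]-c; s=d@e;t=d@n
m=(abs(s)<.13)&(abs(t)<.03)&(P[...,2]>.022)&(P[...,2]<.04)
print(m.sum(),s[m].min(),s[m].max(),np.percentile(t[m],[2,10,50,90,98]),np.median(P[m][:,2]))
print(np.polyfit(s[m],t[m],1))
"
python3 -m jog '[[0,-1,25,0,0,0,0.62],[-1,-3,60,0,0,0,0.62],[-2,-3,85,0,0,0,0.62],[-2,-3,94,0,0,0,0.62],[-2,-3,96,0,0,0,0.62],[-2,-3,96,0,0,0,0.62]]'
python3 -c "
from h import *
go([.502,-.1853,.026],186.6)"
```

```text
[[ 0.48496989 -0.18783145  0.017     ]]
174 -0.1062844679088405 0.11290037273347295 [-0.01025128 -0.00557162  0.00419833  0.01199526  0.01405529] 0.025863719708574262
[-0.00774765  0.00334894]
time_s: 3.85
eef_pos: [0.5046, -0.1854, 0.029]
eef_rot: [0.001, -0.058, 0.998, -0.0]
wrist_force: [0.7, 0.1, 0.2]
finger_gap: 0.0323
t 3.85 pos [ 0.5046 -0.1854  0.029 ] hd -173.4 q [-0.35  0.42 -0.35  0.8  -0.   -0.47] F [0.69 0.06 0.19] gap 0.0323
shift [2.6 0.4 3. ] turn [-0.05  0.09  0.  ]
```

```bash
python3 -m jog '[[1,0,3,0,0,0,0.62],[1,0,3,0,0,0,0.7],[1,0,3,0,0,0,0.8],[1,0,3,0,0,0,0.95],[1,0,3,0,0,0,0.95],[1,0,3,0,0,0,0.95]]' 60
python3 -c "
from h import *
go([.502,-.1853,.026],186.6)"
```

```text
time_s: 4.35
eef_pos: [0.5034, -0.1859, 0.0259]
eef_rot: [0.001, -0.057, 0.998, -0.0]
wrist_force: [-1.9, 1.4, 7.7]
finger_gap: 0.0167
t 4.35 pos [ 0.5034 -0.1859  0.0259] hd -173.44 q [-0.35  0.43 -0.36  0.79 -0.   -0.47] F [-1.92  1.41  7.7 ] gap 0.0167
shift [ 1.4  0.7 -0.1] turn [-0.06  0.11 -0.04]
```

```bash
python3 -m jog '[[0,0,-10,0,0,0,0.95],[0,0,-40,0,0,0,0.95],[0,0,-80,0,0,0,0.95],[0,0,-110,0,0,0,0.95],[0,0,-120,0,0,0,0.95],[0,0,-120,0,0,0,0.95],[0,0,-120,0,0,0,0.95]]'
python3 -c "
from h import *
p=S2W(-.26,.005); go([*p,.146],103.35)
im,D=read_camera('side'); np.savez('side2.npz',im=im,D=D)
save(cv2.resize(im[90:240,170:350],None,fx=4,fy=4,interpolation=cv2.INTER_CUBIC),'pics/side2.png')
"
```

```text
time_s: 4.93
eef_pos: [0.5027, -0.1856, 0.1446]
eef_rot: [0.0, -0.057, 0.998, -0.0]
wrist_force: [0.1, 0.1, -1.4]
finger_gap: 0.0165
t 4.9333 pos [ 0.5027 -0.1856  0.1446] hd -173.44 q [-0.35  0.31 -0.19  1.07 -0.   -0.47] F [ 0.07  0.13 -1.41] gap 0.0165
shift [-65.4 139.9  -1.4] turn [1.000e-02 7.000e-02 8.321e+01]
```

View pics/side2.png

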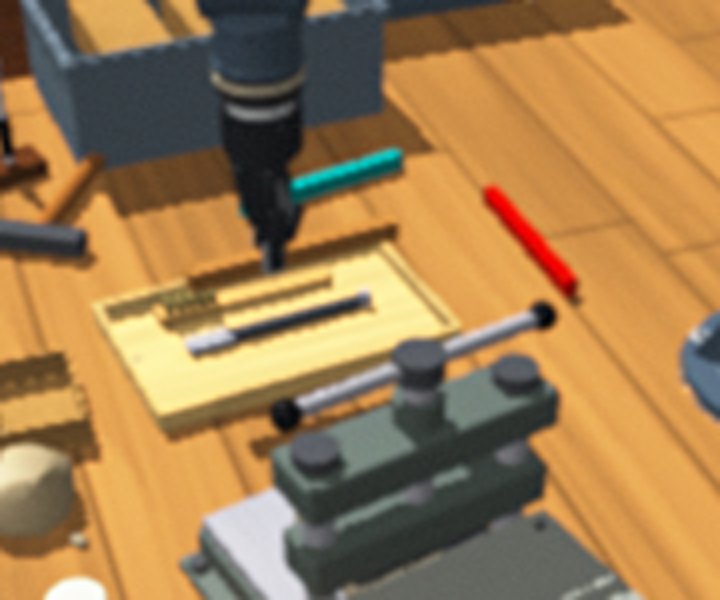

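```bash
python3 -c "
from h import *
p=S2W(-.287,.005); go([*p,.10],103.35)"
python3 -m jog '[[-5,10,0,0,0,7,0.95],[-10,20,0,0,0,14,0.95],[-15,30,0,0,0,21,0.95],[-20,40,0,0,0,28,0.95],[-25,50,0,0,0,35,0.95],[-30,60,0,0,0,42,0.95],[-35,70,0,0,0,49,0.95],[-45,80,0,0,0,56,0.95],[-55,90,0,0,0,63,0.95],[-60,100,0,0,0,70,0.95],[-65,110,0,0,0,77,0.95],[-68,113,0,0,0,83.2,0.95]]'
python3 -c "
from h import *
p=S2W(-.287,.005); go([*p,.10],103.35)"
```

```text
t 4.9833 pos [ 0.5021 -0.1854  0.1435] hd -173.44 q [-0.35  0.31 -0.19  1.07 -0.   -0.47] F [-0.28 -0.94 -0.33] gap 0.0168
shift [-69.2 112.8  43.5] turn [-2.000e-02 -6.000e-02  8.321e+01]
time_s: 5.98
eef_pos: [0.5565, -0.0642, 0.142]
eef_rot: [-0.002, 0.622, 0.783, -0.001]
wrist_force: [-0.2, -0.0, -0.4]
finger_gap: 0.0165
t 5.9833 pos [ 0.5565 -0.0642  0.142 ] hd 103.06 q [-0.11  0.36 -0.13  1.09  0.    1.23] F [-0.16 -0.03 -0.42] gap 0.0165
shift [-1.6  1.3 42. ] turn [-0.2  -0.09 -0.29]
```

```bash
python3 -m jog '[[-1,1,20,0,0,0,0.95],[-1,1,50,0,0,0,0.95],[-1,1,66,0,0,0,0.95],[-1,1,69,0,0,0,0.95],[-1,1,69,0,0,0,0.95],[-1,1,69,0,0,0,0.95]]'
python3 -c "
from h import *
p=S2W(-.287,.005); go([*p,.073],103.35)
for n in ('top','side'):
  im,D=read_camera(n); np.savez(n+'3.npz',im=im,D=D)
  c=im[130:260,180:340] if n=='top' else im[130:280,170:350]
  save(cv2.resize(c,None,fx=4,fy=4,interpolation=cv2.INTER_CUBIC),'pics/%s3.png'%n)
"
```

```text
time_s: 6.48
eef_pos: [0.5583, -0.0663, 0.0751]
eef_rot: [-0.0, 0.62, 0.785, -0.0]
wrist_force: [0.1, 1.2, -0.5]
finger_gap: 0.0165
t 6.4833 pos [ 0.5583 -0.0663  0.0751] hd 103.36 q [-0.12  0.41 -0.23  0.93 -0.    1.22] F [ 0.14  1.25 -0.49] gap 0.0165
shift [ 1.  -0.2  2.1] turn [-0.06 -0.02  0.01]
```

View pics/side3.png

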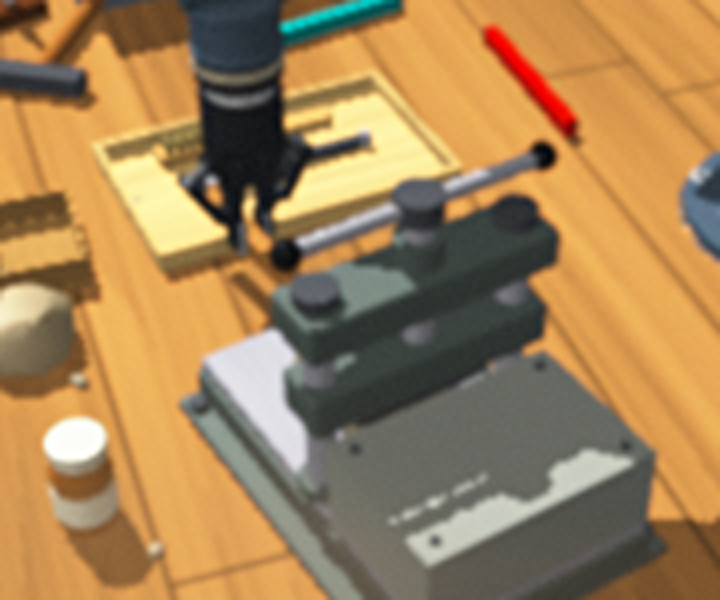

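View pics/top3.png

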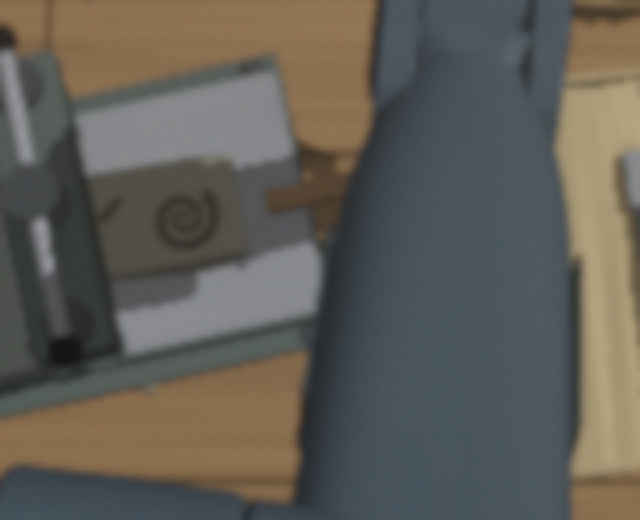

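```bash
cat > edge.py <<'E'
from h import *
def front(im,r0,r1,c0,c1,z,name):
    f=im.astype(float); g=f[...,2]-f[...,0]  # blue-red
    g=cv2.GaussianBlur(g,(3,3),0)
    pts=[]
    for r in range(r0,r1):
        d=g[r,c0:c1]; k=np.gradient(d); i=int(np.argmax(k)); 
        if 0<i<len(k)-1:
            a,b,c=k[i-1],k[i],k[i+1]; o=.5*(a-c)/(a-2*b+c) if (a-2*b+c) else 0
            pts.append((c0+i+o,r))
    W=onz("top",pts,z)[:,:2]
    vx,vy,x,y=cv2.fitLine(W.astype(np.float32),cv2.DIST_HUBER,0,.001,.001).ravel()
    if vx<0: vx,vy=-vx,-vy
    n=np.array([-vy,vx]); res=(W-[x,y])@n
    print(name,"ang",np.degrees(np.arctan2(vy,vx)).round(2),"res mm",(res*1000).round(1))
    print("  splitter x,y of ends",*[np.round(W2S(w),4) for w in (W[0],W[-1])],"mean",np.round(W2S(W.mean(0)),4))
    return pts
E
python3 - <<'E'
from edge import *
im=np.load("top0.npz")["im"]
front(im,171,192,232,248,.074,"slab front")
im=np.load("top3.npz")["im"]
front(im,171,192,230,246,.074,"slab front now")
# bed front edge & bed side edges in top0, saturation transition
im=np.load("top0.npz")["im"].astype(float); g=cv2.GaussianBlur(im[...,2]-im[...,0],(3,3),0)
pts=[]
for r in range(152,205):
    k=-np.gradient(g[r,240:275]); i=int(np.argmax(k)); pts.append((240+i,r))
W=onz("top",pts,.05)[:,:2]; vx,vy,x,y=cv2.fitLine(W.astype(np.float32),cv2.DIST_HUBER,0,.001,.001).ravel()
print("bed front ang",np.degrees(np.arctan2(vy,vx)), "S", W2S([x,y]), "res sd",np.std((W-[x,y])@[-vy,vx]))
E
```

```text
slab front ang 11.09 res mm [-0.1 -0.   0.2  0.4  0.2  0.  -0.  -0.  -0.1 -0.2 -0.1  0.1  0.2  0.1
 -0.2 -0.4 -0.3 -0.1  0.   0.2  0.6]
  splitter x,y of ends [-0.1339 -0.0288] [-0.1305  0.0364] mean [-0.1324  0.0039]
slab front now ang 11.43 res mm [ 0.8  0.8  0.3 -0.2  0.   0.1 -0.1  0.  -0.  -0.2 -0.1 -0.1 -0.  -0.2
 -0.3 -0.1  0.2  0.2  0.  -0.2  0. ]
  splitter x,y of ends [-0.1327 -0.0291] [-0.1313  0.0366] mean [-0.1324  0.0039]
bed front ang 13.3385515 S (np.float64(-0.18742830528528262), np.float64(0.0026761548333708125)) res sd 0.0009202699250338461
```

The top picture shows the stick end at about (247,181) full-frame pixels, roughly 20 mm in front of the slab's front edge (about (240,182)). The slab is about 2° off square. A flat stick end held square will straighten it. Now I close in slowly.

```bash
cat > st.py <<'E'
from h import *
import sys
def F(k=4):
    a=[]
    for i in range(k):
        if i: read_camera("top")
        a.append(manip.sense()["wrist_force"])
    a=np.array(a); return a[:,:2]@U, a[:,:2]@V, a[:,2]
if __name__=="__main__":
    fu,fv,fz=F(int(sys.argv[1]) if len(sys.argv)>1 else 4)
    s=manip.sense(); X=rot(s).as_matrix()[:,0]
    print("t",round(s["time_s"],2),"S x,y mm",np.round(np.array(W2S(s["eef_pos"]))*1000,2),"z",s["eef_pos"][2].round(4),"hd",np.degrees(np.arctan2(X[1],X[0])).round(2),"Fu",fu.round(2),"mean",fu.mean().round(2),"Fv",fv.mean().round(2),"Fz",fz.mean().round(2),"gap",s["finger_gap"].round(4))
E
python3 st.py
python3 -m jog '[[3,1,1,0,0,0,0.95],[6,2,2,0,0,0,0.95],[9,3,2,0,0,0,0.95],[11,3,2,0,0,0,0.95],[12,3,2,0,0,0,0.95],[12,3,2,0,0,0,0.95],[12,3,2,0,0,0,0.95],[12,3,2,0,0,0,0.95]]'
python3 st.py 5
```

```text
time_s: 7.4
eef_pos: [0.5587, -0.0539, 0.0733]
eef_rot: [0.0, 0.62, 0.785, -0.0]
wrist_force: [-0.6, 0.4, -0.5]
finger_gap: 0.0169Traceback (most recent call last):
  File "st.py", line 12, in <module>
    print("t",round(s["time_s"],2),"S x,y mm",np.round(np.array(W2S(s["eef_pos"]))*1000,2),"z",s["eef_pos"][2].round(4),"hd",np.degrees(np.arctan2(X[1],X[0])).round(2),"Fu",fu.round(2),"mean",fu.mean().round(2),"Fv",fv.mean().round(2),"Fz",fz.mean().round(2),"gap",s["finger_gap"].round(4))
                                                                                                                                                                                                                                                                         ^^^^^^^^^^^^^^^^^^^^^
AttributeError: 'float' object has no attribute 'round'
Traceback (most recent call last):
  File "st.py", line 12, in <module>
    print("t",round(s["time_s"],2),"S x,y mm",np.round(np.array(W2S(s["eef_pos"]))*1000,2),"z",s["eef_pos"][2].round(4),"hd",np.degrees(np.arctan2(X[1],X[0])).round(2),"Fu",fu.round(2),"mean",fu.mean().round(2),"Fv",fv.mean().round(2),"Fz",fz.mean().round(2),"gap",s["finger_gap"].round(4))
                                                                                                                                                                                                                                                                         ^^^^^^^^^^^^^^^^^^^^^
AttributeError: 'float' object has no attribute 'round'
```

```bash
sed -i 's/s\["finger_gap"\].round(4)/round(s["finger_gap"],4)/' st.py
python3 st.py 6
python3 -m jog '[[1,0,0,0,0,0,0.95],[2,0,0,0,0,0,0.95],[3,0,0,0,0,0,0.95],[4,0,0,0,0,0,0.95],[5,0,0,0,0,0,0.95],[5,0,0,0,0,0,0.95],[5,0,0,0,0,0,0.95]]'
python3 st.py 6
```

```text
t 7.85 S x,y mm [-276.04    1.61] z 0.0733 hd 103.35 Fu [ 0.19  0.71 -0.08  0.26  0.59 -0.01] mean 0.28 Fv 0.11 Fz -0.93 gap 0.0169
time_s: 8.43
eef_pos: [0.5575, -0.049, 0.0733]
eef_rot: [0.0, 0.62, 0.785, -0.0]
wrist_force: [-0.3, 1.0, -0.2]
finger_gap: 0.0166
t 8.68 S x,y mm [-271.04    1.62] z 0.0733 hd 103.36 Fu [ 1.06  0.04  0.26  0.43  0.71 -0.29] mean 0.37 Fv -0.06 Fz -0.5 gap 0.0168
```

```bash
python3 -m jog '[[1,0,0,0,0,0,0.95],[2,0,0,0,0,0,0.95],[3,0,0,0,0,0,0.95],[4,0,0,0,0,0,0.95],[5,0,0,0,0,0,0.95],[6,0,0,0,0,0,0.95],[7,0,0,0,0,0,0.95],[8,0,0,0,0,0,0.95],[9,0,0,0,0,0,0.95],[10,0,0,0,0,0,0.95]]'
python3 st.py 5
```

```text
time_s: 9.52
eef_pos: [0.5552, -0.0393, 0.0733]
eef_rot: [0.0, 0.62, 0.785, -0.0]
wrist_force: [0.8, -4.5, -0.8]
finger_gap: 0.0168
t 9.72 S x,y mm [-260.79    1.64] z 0.0733 hd 103.37 Fu [-4.56 -4.13 -2.77 -2.4  -4.  ] mean -3.57 Fv -0.19 Fz -0.75 gap 0.017
```

```bash
python3 -m jog '[[1,0,0,0,0,0,0.95],[3,0,0,0,0,0,0.95],[5,0,0,0,0,0,0.95],[7,0,0,0,0,0,0.95],[9,0,0,0,0,0,0.95],[11,0,0,0,0,0,0.95],[13,0,0,0,0,0,0.95],[15,0,0,0,0,0,0.95],[17,0,0,0,0,0,0.95],[18,0,0,0,0,0,0.95],[19,0,0,0,0,0,0.95],[20,0,0,0,0,0,0.95]]'
python3 st.py 3
python3 - <<'E'
from edge import *
im,D=read_camera("top"); np.savez("top4.npz",im=im,D=D)
save(cv2.resize(im[130:260,150:310],None,fx=4,fy=4,interpolation=cv2.INTER_CUBIC),'pics/top4.png')
E
```

```text
time_s: 10.72
eef_pos: [0.5506, -0.0198, 0.0733]
eef_rot: [0.0, 0.62, 0.785, -0.0]
wrist_force: [1.2, -4.9, 0.1]
finger_gap: 0.0168
t 10.82 S x,y mm [-240.74    1.65] z 0.0733 hd 103.37 Fu [-5.04 -3.5  -2.93] mean -3.82 Fv -0.28 Fz -0.37 gap 0.0168
```

View pics/top4.png

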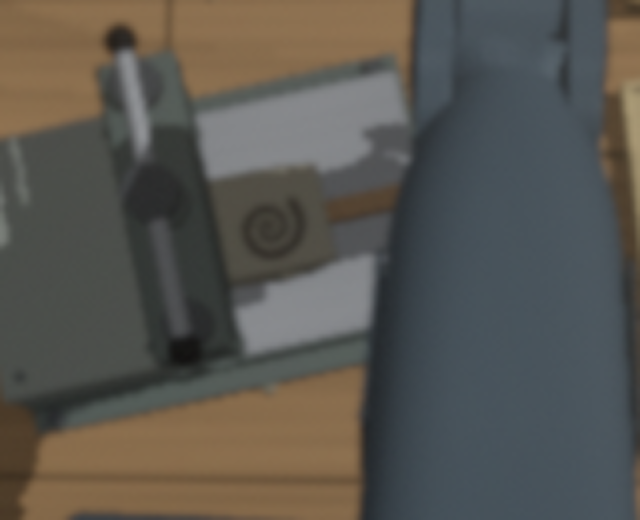

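```bash
cat > slabnow.py <<'E'
from edge import *
import sys
def meas(im,rows,c0,c1):
    f=im.astype(float); g=cv2.GaussianBlur(f[...,2]-f[...,0],(3,3),0); pts=[]
    for r in rows:
        k=np.gradient(g[r,c0:c1]); i=int(np.argmax(k))
        if 0<i<len(k)-1:
            a,b,c=k[i-1],k[i],k[i+1]; pts.append((c0+i+.5*(a-c)/(a-2*b+c),r))
    W=onz("top",pts,.074)[:,:2]; S=np.array([W2S(w) for w in W])*1000
    p=np.polyfit(S[:,1],S[:,0],1); print(S.round(1).tolist()); print("slab front x at y=3:",np.polyval(p,3).round(2),"yaw err deg",np.degrees(-np.arctan(p[0])).round(2))
E
python3 - <<'E'
from slabnow import *
meas(np.load("top0.npz")["im"],list(range(171,178))+list(range(186,192)),232,248)
meas(np.load("top4.npz")["im"],list(range(173,177))+list(range(187,194)),222,240)
E
```

```text
[[-133.9, -28.8], [-133.6, -25.6], [-133.2, -22.3], [-133.0, -19.1], [-133.0, -15.8], [-133.1, -12.4], [-133.0, -9.2], [-132.1, 20.4], [-131.9, 23.6], [-131.7, 26.8], [-131.4, 30.0], [-131.1, 33.3], [-130.5, 36.4]]
slab front x at y=3: -132.41 yaw err deg -2.25
[[-104.3, -29.1], [-104.7, -25.6], [-105.3, -22.2], [-105.0, -18.9], [-105.5, 17.5], [-104.9, 20.6], [-104.5, 23.8], [-104.4, 27.1], [-104.3, 30.4], [-104.5, 33.7], [-104.2, 36.9]]
slab front x at y=3: -104.73 yaw err deg -0.32
```

```bash
python3 -m jog '[[1,0,0,0,0,0,0.95],[3,0,0,0,0,0,0.95],[5,0,0,0,0,0,0.95],[6,0,0,0,0,0,0.95],[7,0,0,0,0,0,0.95],[8,0,0,0,0,0,0.95],[9,0,0,0,0,0,0.95],[10,0,0,0,0,0,0.95],[11,0,0,0,0,0,0.95]]'
python3 st.py 4
python3 -m jog '[[0.5,0,0,0,0,0,0.95],[1,0,0,0,0,0,0.95],[1.5,0,0,0,0,0,0.95],[2,0,0,0,0,0,0.95],[2.5,0,0,0,0,0,0.95],[3,0,0,0,0,0,0.95]]'
python3 st.py 4
```

```text
time_s: 11.62
eef_pos: [0.548, -0.0091, 0.0733]
eef_rot: [0.0, 0.62, 0.785, -0.0]
wrist_force: [1.1, -4.2, 0.3]
finger_gap: 0.0164
t 11.77 S x,y mm [-229.79    1.66] z 0.0733 hd 103.37 Fu [-4.38 -4.04 -3.08 -3.4 ] mean -3.72 Fv -0.46 Fz -0.78 gap 0.0169
time_s: 12.27
eef_pos: [0.5473, -0.0062, 0.0733]
eef_rot: [0.0, 0.62, 0.785, -0.0]
wrist_force: [0.4, -4.1, -0.4]
finger_gap: 0.0169
t 12.42 S x,y mm [-226.9     1.61] z 0.0733 hd 103.37 Fu [-4.12 -3.36 -3.61 -3.6 ] mean -3.67 Fv -0.02 Fz -0.54 gap 0.0167
```

```bash
python3 -m jog '[[0.5,0,0,0,0,0,0.95],[1,0,0,0,0,0,0.95],[1.5,0,0,0,0,0,0.95],[2,0,0,0,0,0,0.95],[2.5,0,0,0,0,0,0.95],[3,0,0,0,0,0,0.95]]' | tail -2
python3 st.py 3
```

```text
wrist_force: [0.7, -4.0, -0.7]
finger_gap: 0.017
t 13.02 S x,y mm [-223.87    1.61] z 0.0733 hd 103.37 Fu [-4.06 -3.48 -3.07] mean -3.54 Fv -0.06 Fz -0.31 gap 0.0164
```

```bash
python3 -m jog '[[0.5,0,0,0,0,0,0.95],[1,0,0,0,0,0,0.95],[1.5,0,0,0,0,0,0.95],[2,0,0,0,0,0,0.95],[2.5,0,0,0,0,0,0.95]]' | tail -2
python3 st.py 3
```

```text
wrist_force: [0.9, -4.1, -0.1]
finger_gap: 0.0163
t 13.53 S x,y mm [-221.38    1.64] z 0.0733 hd 103.37 Fu [-4.19 -3.61 -4.98] mean -4.26 Fv -0.24 Fz -0.67 gap 0.0171
```

```bash
python3 -m jog '[[0.5,0,0,0,0,0,0.95],[1,0,0,0,0,0,0.95],[1.5,0,0,0,0,0,0.95],[2,0,0,0,0,0,0.95],[2.5,0,0,0,0,0,0.95]]' | tail -2
python3 st.py 3
```

```text
wrist_force: [2.6, -4.6, 0.2]
finger_gap: 0.0167
t 14.05 S x,y mm [-218.88    1.65] z 0.0733 hd 103.37 Fu [-5.06 -4.32 -3.74] mean -4.37 Fv -0.43 Fz -0.02 gap 0.0169
```

```bash
python3 -m jog '[[0.5,0,0,0,0,0,0.95],[1,0,0,0,0,0,0.95],[1.5,0,0,0,0,0,0.95],[2,0,0,0,0,0,0.95]]' | tail -2
python3 st.py 4
```

```text
wrist_force: [1.8, -4.5, 0.1]
finger_gap: 0.0167
t 14.53 S x,y mm [-216.89    1.67] z 0.0733 hd 103.37 Fu [-4.83 -4.12 -3.32 -3.01] mean -3.82 Fv 0.17 Fz -0.28 gap 0.0168
```

```bash
python3 -m jog '[[0.5,0,0,0,0,0,0.95],[1,0,0,0,0,0,0.95],[1.5,0,0,0,0,0,0.95],[2,0,0,0,0,0,0.95],[2.5,0,0,0,0,0,0.95]]' | tail -2
python3 st.py 3
```

```text
wrist_force: [2.0, -5.8, -0.9]
finger_gap: 0.0166
t 15.05 S x,y mm [-214.57    1.65] z 0.0733 hd 103.36 Fu [-6.1  -5.5  -4.57] mean -5.39 Fv -0.27 Fz -0.6 gap 0.0163
```

```bash
python3 -m jog '[[0.5,0,0,0,0,0,0.95],[1,0,0,0,0,0,0.95],[1.5,0,0,0,0,0,0.95],[2,0,0,0,0,0,0.95]]' | tail -2
python3 st.py 3
```

```text
wrist_force: [0.4, -8.1, 0.2]
finger_gap: 0.0164
t 15.48 S x,y mm [-212.96    1.64] z 0.0734 hd 103.35 Fu [-8.   -6.94 -7.43] mean -7.46 Fv 0.77 Fz 0.23 gap 0.0164
```

Force rose from a steady 3.8 N while sliding to about 7.5 N over the last 4 mm. That puts about 3.7 N, or some 2.8 mm of squeeze, into the buffers. I'll check squareness, then back off.

```bash
python3 - <<'E'
from slabnow import *
im,D=read_camera("top"); np.savez("top5.npz",im=im,D=D)
save(cv2.resize(im[130:260,150:310],None,fx=4,fy=4,interpolation=cv2.INTER_CUBIC),'pics/top5.png')
meas(im,list(range(174,178))+list(range(188,195)),215,233)
E
python3 st.py 3
```

```text
[[-76.5, -32.2], [-77.2, -28.7], [-77.4, -25.4], [-77.3, -22.1], [-81.4, 15.2], [-78.7, 17.9], [-77.9, 21.0], [-77.6, 24.2], [-77.3, 27.4], [-77.4, 30.7], [-77.5, 34.0]]
slab front x at y=3: -77.79 yaw err deg 0.88
t 15.63 S x,y mm [-212.97    1.66] z 0.0734 hd 103.34 Fu [-6.6  -7.04 -6.65] mean -6.76 Fv 0.4 Fz 0.37 gap 0.017
```

View pics/top5.png

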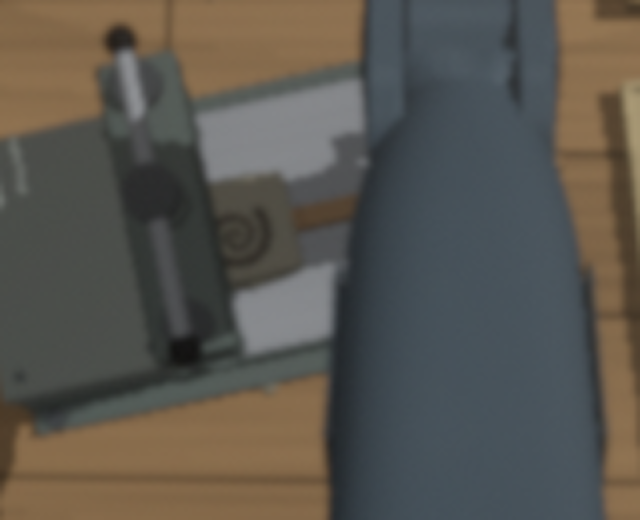

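```bash
python3 -m jog '[[-0.5,0,0,0,0,0,0.95],[-1,0,0,0,0,0,0.95],[-2,0,0,0,0,0,0.95],[-3,0,0,0,0,0,0.95],[-5,0,0,0,0,0,0.95],[-10,0,0,0,0,0,0.95],[-20,0,0,0,0,0,0.95],[-40,0,0,0,0,0,0.95],[-60,0,0,0,0,0,0.95],[-60,0,0,0,0,0,0.95]]' | tail -2
python3 st.py 4
python3 - <<'E'
from slabnow import *
im,D=read_camera("top"); np.savez("top6.npz",im=im,D=D)
meas(im,range(174,194),215,233)
save(cv2.resize(im[130:260,150:310],None,fx=4,fy=4,interpolation=cv2.INTER_CUBIC),'pics/top6.png')
go([.502,-.1853,.15],186.6)
E
```

```text
wrist_force: [-0.6, -0.4, -0.6]
finger_gap: 0.0168
t 16.62 S x,y mm [-272.95    1.85] z 0.0732 hd 103.3 Fu [-0.31  0.03  0.95  0.43] mean 0.28 Fv 0.48 Fz -1.24 gap 0.0166
[[-77.2, -32.0], [-77.4, -28.7], [-77.4, -25.3], [-77.4, -22.0], [-77.5, -18.7], [-77.7, -15.3], [-77.5, -12.1], [-77.5, -8.8], [-77.6, -5.5], [-77.9, -2.1], [-78.0, 1.2], [-77.7, 4.5], [-77.4, 7.7], [-77.6, 11.0], [-77.6, 14.3], [-77.6, 17.6], [-77.6, 20.9], [-77.6, 24.2], [-77.5, 27.4], [-77.6, 30.7]]
slab front x at y=3: -77.57 yaw err deg 0.16
t 16.6667 pos [ 0.5576 -0.0506  0.0732] hd 103.34 q [-0.09  0.41 -0.23  0.93  0.    1.25] F [ 0.22 -0.13 -0.71] gap 0.017
shift [-118.3  -85.2  -76.8] turn [-1.000e-02 -3.000e-02 -8.326e+01]
```

View pics/top6.png

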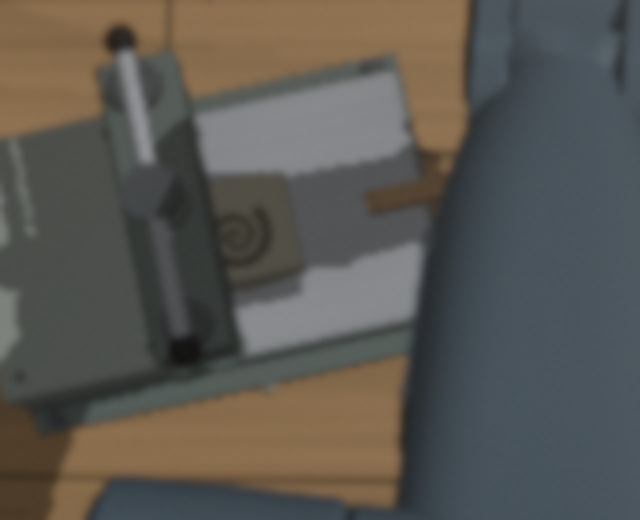

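The slab stayed put at x -77.6 mm and is square to within 0.2°, with the stick clear of it. Now I take the stick back to the tray.

```bash
python3 -m jog '[[0,0,-30,0,0,0,0.95],[0,0,-70,0,0,0,0.95],[-10,-8,-77,0,0,-7,0.95],[-20,-16,-77,0,0,-14,0.95],[-30,-24,-77,0,0,-21,0.95],[-40,-32,-77,0,0,-28,0.95],[-50,-40,-77,0,0,-35,0.95],[-60,-48,-77,0,0,-42,0.95],[-70,-55,-77,0,0,-49,0.95],[-80,-62,-77,0,0,-56,0.95],[-90,-70,-77,0,0,-63,0.95],[-105,-78,-77,0,0,-70,0.95]]' | tail -2
python3 -c "
from h import *
go([.502,-.1853,.10],186.6)"
```

```text
wrist_force: [0.5, 0.2, -0.5]
finger_gap: 0.0169
t 17.6667 pos [ 0.5057 -0.17    0.1504] hd 173.8 q [-0.32  0.3  -0.18  1.09  0.   -0.22] F [ 0.47  0.23 -0.51] gap 0.0169
shift [  2.  -15.7  50.4] turn [  0.03  -0.02 -12.8 ]
```

```bash
python3 -m jog '[[1,-5,10,0,0,-5,0.95],[1,-14,30,0,0,-10,0.95],[1,-16,50,0,0,-12.8,0.95],[1,-16,50,0,0,-12.8,0.95],[1,-16,50,0,0,-12.8,0.95],[1,-16,50,0,0,-12.8,0.95]]' | tail -2
python3 -c "
from h import *
go([.503,-.1857,.027],186.6)
im,D=read_camera('side'); np.savez('side7.npz',im=im,D=D)
save(cv2.resize(im[90:240,170:350],None,fx=4,fy=4,interpolation=cv2.INTER_CUBIC),'pics/side7.png')
"
```

```text
wrist_force: [-0.6, 0.1, -0.3]
finger_gap: 0.0165
t 18.1667 pos [ 0.5038 -0.186   0.1012] hd -173.9 q [-0.35  0.35 -0.25  0.97  0.   -0.46] F [-0.62  0.09 -0.26] gap 0.0165
shift [ 0.8  0.4 74.2] turn [-0.01  0.02 -0.5 ]
```

View pics/side7.png

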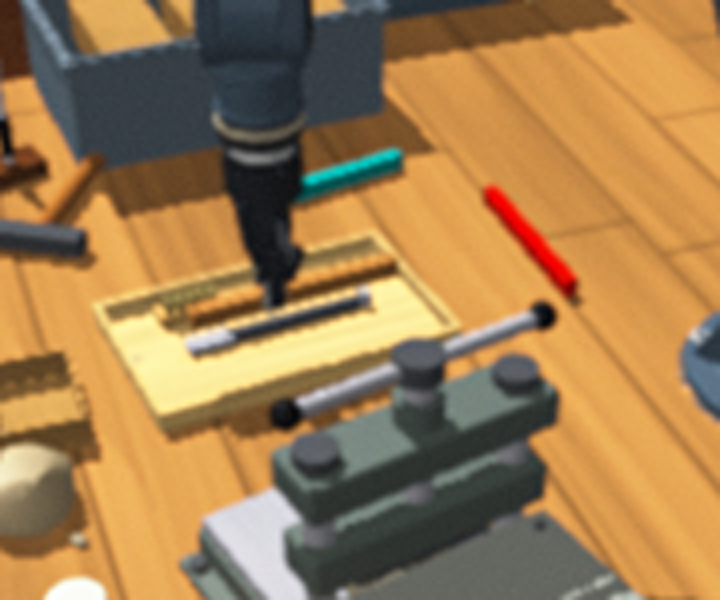

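The picture shows the stick level and in line with the empty place in the tray. I lower it to just above the floor, check the force and let go.

```bash
python3 -m jog '[[0,0,25,0,0,-0.5,0.95],[1,0,50,0,0,-0.5,0.95],[1,0,65,0,0,-0.5,0.95],[1,0,71,0,0,-0.5,0.95],[1,0,74,0,0,-0.5,0.95],[1,0,74.5,0,0,-0.5,0.95],[1,0,74.5,0,0,-0.5,0.95]]'
python3 -c "
from h import *
go([.503,-.1857,.026],186.6)"
```

```text
time_s: 18.8
eef_pos: [0.5032, -0.1868, 0.0269]
eef_rot: [0.001, -0.058, 0.998, -0.0]
wrist_force: [1.3, 0.1, -0.3]
finger_gap: 0.0162
t 18.8 pos [ 0.5032 -0.1868  0.0269] hd -173.34 q [-0.36  0.43 -0.35  0.79 -0.   -0.47] F [ 1.26  0.1  -0.3 ] gap 0.0162
shift [0.1 1.1 0.9] turn [-0.05  0.08  0.06]
```

```bash
python3 -m jog '[[0,1,0.5,0,0,0,0.85],[0,1,0.5,0,0,0,0.7],[0,1,0.5,0,0,0,0.62],[0,1,0.5,0,0,0,0.62],[0,1,0.5,0,0,0,0.62],[0,1,-5,0,0,0,0.62],[0,1,-20,0,0,0,0.62],[0,1,-50,0,0,0,0.62],[0,1,-90,0,0,0,0.62],[0,1,-130,0,0,0,0.62],[0,1,-170,0,0,0,0.62],[0,1,-200,0,0,0,0.62]]'
python3 -c "
from h import *
go([.3,-.5,.3],186.6)"
```

```text
time_s: 19.8
eef_pos: [0.5025, -0.1857, 0.2298]
eef_rot: [0.001, -0.058, 0.998, -0.001]
wrist_force: [0.6, -0.2, 0.6]
finger_gap: 0.0324
t 19.8 pos [ 0.5025 -0.1857  0.2298] hd -173.34 q [-0.35  0.26 -0.03  1.28 -0.   -0.47] F [ 0.61 -0.24  0.59] gap 0.0324
shift [ 237.4 -288.8  -70.4] turn [-0.09  0.15  0.06]
```

Moving the arm aside so that the top camera can see everything.

```bash
python3 -m jog '[[25,-30,-20,0,0,0,0.62],[50,-60,-40,0,0,0,0.62],[75,-90,-70,0,0,0,0.62],[100,-120,-70,0,0,0,0.62],[125,-150,-70,0,0,0,0.62],[150,-180,-70,0,0,0,0.62],[175,-210,-70,0,0,0,0.62],[200,-240,-70,0,0,0,0.62],[220,-270,-70,0,0,0,0.62],[237,-288,-70,0,0,0,0.62],[237,-288,-70,0,0,0,0.62],[237,-288,-70,0,0,0,0.62]]' | tail -2
python3 - <<'E'
from slabnow import *
im,D=read_camera("top"); np.savez("top8.npz",im=im,D=D); save(cv2.resize(im,(768,576)),"pics/top8.png")
meas(im,range(174,194),215,233)
v,u=np.mgrid[:384,:512]; o,r=ray("top",np.c_[u.ravel(),v.ravel()]); P=(o+r*D.reshape(-1,1)).reshape(384,512,3); z=P[...,2]
m=np.zeros((384,512),bool); m[160:235,312:334]=1; m&=(z>.018)&(z<.04)
n,l,s,c=cv2.connectedComponentsWithStats(m.astype(np.uint8),connectivity=4); k=1+np.argmax(s[1:,4]); q=P[l==k]
print("stick",cv2.minAreaRect((q[:,:2]*1000).astype(np.float32)),np.median(q[:,2]),"z ends",[np.median(q[(q[:,0]>a)&(q[:,0]<b)][:,2]).round(4) for a,b in((.36,.42),(.42,.53),(.53,.6))])
t=np.array([.4845,-.2505]);a=np.radians(6.7);d=q[:,:2].mean(0)-t; print("in tray",d@[np.cos(a),np.sin(a)],d@[-np.sin(a),np.cos(a)])
s=manip.sense();print(s["time_s"],s["eef_pos"])
im0=np.load("top0.npz")["im"]
save(cv2.resize(cv2.absdiff(im,im0),(768,576)),"pics/diff8.png")
E
```

```text
wrist_force: [0.8, 0.2, 0.6]
finger_gap: 0.0327
[[-77.3, -32.0], [-77.3, -28.7], [-77.3, -25.4], [-77.2, -22.1], [-77.2, -18.8], [-77.3, -15.4], [-77.4, -12.1], [-77.5, -8.8], [-77.4, -5.5], [-77.3, -2.2], [-77.5, 1.1], [-77.5, 4.4], [-77.5, 7.7], [-77.4, 11.0], [-77.2, 14.2], [-77.4, 17.6], [-77.4, 20.9], [-77.3, 24.1], [-77.4, 27.4], [-77.5, 30.7]]
slab front x at y=3: -77.37 yaw err deg 0.14
stick ((477.4418640136719, -187.31101989746094), (221.47628784179688, 19.51513671875), 6.856962203979492) 0.026652676486548454 z ends [np.float64(0.0267), np.float64(0.0268), np.float64(0.0266)]
in tray -0.0008105273824642073 0.06419201522844123
20.85 [ 0.29986467 -0.49912279  0.29595684]
```

View pics/top8.png

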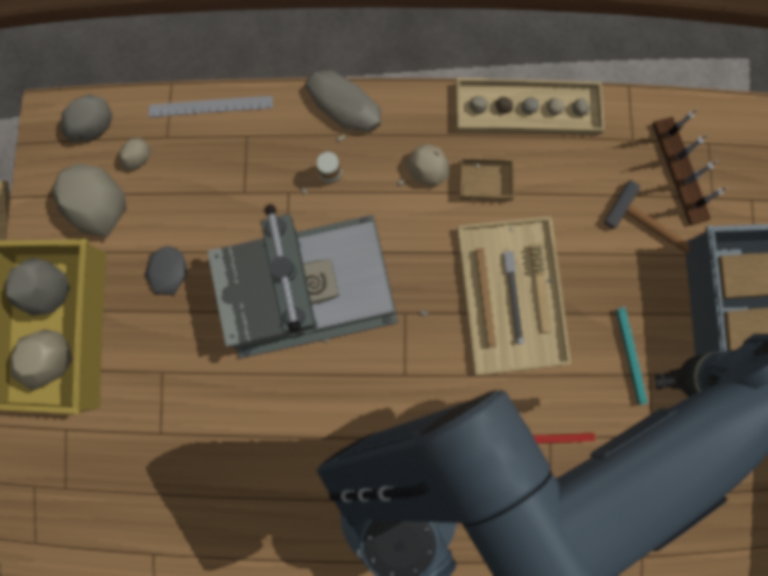

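The top picture shows the slab pushed in at about (322,281), the stick flat in its old place at (485,298), and everything else where it was. Handing in.

```bash
python3 -c "
from h import *
print(ticket.finish_job())"
```

```text
the job is handed in; nothing more can be done
None
```

The slab is set against the back stop and the push stick is back in the tray. I handed the job in at about 21 s of the 72 s; no verdict is given.

- **Slab:** I pushed it in about 55 mm in small steps with the stick's flat end, which also straightened its initial skew of about 2°. Pushing force was steady at about 4 N while it slid, then rose to about 7.5 N over the last 4 mm. That means roughly 3 to 4 N, or 2.5 to 3 mm of squeeze, in the buffers when I stopped. The gripper stayed more than 100 mm away from the slab.
- **Last checks:** After I backed off, the slab's front edge stayed at splitter x of about -77.5 mm, within 0.3 mm, and square to about 0.15°. The stick lies level on the tray floor at about (-1, +64) mm in the tray frame. In the top view all the other things are where they were, and the gripper is clear of everything.
- **Not seen directly:** The buffers are hidden, so the remaining squeeze is inferred from the force rise and from the slab not springing back. The side camera put the stick's centre about 8 mm off the top camera's depth fit in x. I used the depth fit, and the grasp held.

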